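Put the bench shredder back in order: scraper on its peg, guard lid home in its interlock

ROBOT

A 6-joint arm with a two-finger parallel gripper is mounted at the origin on the work surface. World frame = base frame: x ahead of the robot, y to its left, z up, the work surface at z = 0. Lengths are in m, angles in rad, forces in N, time in s.
With the tool pointing down it reaches from about 0.275 to 0.825 m from the base axis. Payload 4.9 kg.
Tool frame: the origin (TCP) lies midway between the tips of the shut fingers; the grasp point (between the pads) lies 19 mm behind it (bot.grip_depth is the distance from the TCP to the grasp point, in m); y points along the fingers, x is the direction in which the jaws open and shut, and the axes are right-handed (so a half turn about y gives the same grasp; the last joint's range is limited). The gripper opens to 85 mm and grips with 20 to 120 N. Pads are 22 mm wide; open, the fingers measure 114 mm over their backs; the gripper's body (76 mm by 85 mm) begins 54 mm behind the grasp point. The pads swing forward as they close: fully open they stand 13 mm farther back than shut.
Start: joints at [0.995, 0.326, -0.193, 1.052, 0, 1.437], TCP at [0.235, 0.497, 0.231] pointing down, gripper open.
Joint ranges: [-2.65, 2.65], [-0.97, 1.79], [-1.3, 1.35], [-1.93, 2.1], [-1.47, 1.37], [-3.14, 3.14]. Speed limits (rad/s): [2.57, 2.57, 3.14, 3.14, 3.14, 3.14].

INTERFACE

Orientations are given as a unit quaternion [w, x, y, z].
In Python, from cell import bot gives the robot as it stands. Calls block until the motion is done:
- bot.move_pose(position, orientation): joint-space move of the TCP to a pose.
- bot.move_linear(position, speed=0.15, rotation=None, until_force=None): straight line of the TCP; rotation=None keeps the orientation; speed is the mean speed in m/s. With until_force (N) it stops when the force on the tool has changed by that much, and returns True; else False.
- bot.goto_joints(angles): joint-space move.
- bot.set_gripper(opening, grasp_force=None): opening from 0.0 (shut) to 1.0 (fully open); grasp_force is the grip in N (None keeps the last); returns when the fingers have stopped.
- bot.wait(seconds).
- bot.solve_ik(position, orientation): joint angles nearest the present ones, or None.
- bot.camera(name): name is "scene" or "top" or "wrist"; returns the picture (384x512x3 uint8, red, green, blue); there is no depth.
- bot.calibration(name): a dict with "mtx" (3x3 intrinsics, pixels), "extrinsics" (4x4, takes a point from world to camera coordinates); the wrist camera has in their place "hand_eye" (4x4, takes a point from camera to tool coordinates, whose origin is the TCP and whose axes are the tool frame's). Camera axes: x right, y down, z forward; pixel columns grow to the right and rows downward; lengths in m; the calibration is good to about 2 mm. A picture is of the moment at which its call begins: read the wrist's pose just before it. calibration takes no time and is no camera call.
A pose or a line that the arm cannot do raises bot.PlanningError and nothing moves.
- bot.close_job(): hands the job in, once; it reports no verdict.
Trained networks look in the newest picture that a camera, given by its name, has taken for a name from the list of things; names that differ only in an ending like _2 or _b are one class to them, and where a whole thing is asked for, a point or a joint stands for the part that bears it (a point fixed in the world has none). Each returns a list of dicts, best first, with "confidence" (0 to 1); they miss things now and then, are a little off and sometimes report something else, mostly with a low value. They report only what shows in the picture. A call takes as long as a camera call.
- bot.search_frame(camera, thing): "bbox" ([left, top, width, height] in pixels, round what is visible of it).
Readings, each from a call of its own:
- bot.read_clock(): time.
- bot.read_joint_positions(): joint angles.
- bot.read_joint_vel(): joint speeds.
- bot.read_joint_efforts(): joint torques, N m.
- bot.read_position(): TCP position.
- bot.read_tool_rot(): TCP orientation.
- bot.read_ft_force(): force on the tool from outside, world axes, zero at the start.
- bot.read_moment(): the same for the moment, N m.
- bot.read_gripper_width(): opening from 0.0 (shut) to 1.0 (fully open).
Only numpy, scipy, OpenCV 4.12 (cv2) and the standard library are available. Lean on these libraries where they do the work, as an engineer would, in place of code of your own. Each camera call takes 0.05 s, during which the arm holds its last target. There are 200 camera calls.

TASK

The jam is cleared, so make the bench shredder ready to run again: take the scraper that lies across its open throat and hang it by its eye on the free peg of the tool rack. Then take the guard lid off the white timber frame and fit it on the throat, with its flat tongue pushed straight down into the slot of the interlock switch until the lid lies flat and fully home; guide it in, do not drop it. Leave the other things on the bench where they are.

Things in the scene. Friction and masses are not known exactly. Their poses are not given: they have to be found in the camera images.
- shredder: Bench shredder, fixed: grey box 150 (x) x 170 (y) mm, flat deck 140 mm above the bench. Origin on the bench under the middle of its throat. A gear motor sticks out of its -y side (to 200 mm from the origin, up to 150 mm high), a stop button out of its -x side, and the interlock switch, a 31 x 33 mm column, stands on its +x side.
- throat (a point): Middle of the shredder's throat, level with the rim of its collar, 155 mm above the bench; axes as the shredder's. The throat is a rectangular opening 85 (x) x 120 (y) mm with a steel collar round it, 6 mm thick and 15 mm high; the knives inside begin 30 mm below the rim.
- switch_slot (a point): Mouth of the interlock switch's slot, at the middle of the switch's top face, 140 mm above the bench and 91.5 mm along the shredder's +x from its origin. The slot opens straight up, 7.5 mm (shredder's x) x 19 mm (shredder's y) with 2 mm chamfers, 29 mm deep. Axes as the shredder's.
- scraper_mid (a point): Scraper, 200 mm long, about 130 g, lying across the throat on its rim. This point: on the wooden handle, half-way up, near the balance point; grip here from above, across the width. x towards the eye, z out of the upper side. Handle 24 mm wide, 18 thick, from 70 mm on +x to 25 mm on -x of here; then a flat steel blade 40 mm wide, 3 thick, flush with the underside, to 95 mm on -x.
- scraper_eye (a point): Centre of the scraper's eye: a steel ring at the handle's end, 36 mm outside, 22 mm hole, 7 mm thick, its hole axis along the scraper's z. It lies 87 mm along the scraper's +x from scraper_mid, at the same height.
- rack: Tool rack, fixed, 256 mm wide (y), 300 high, open wooden frame leaning back (to its +x) 20 deg from vertical; struts behind it to 210 mm. Origin: on the bench, middle of its front foot; faces -x. Its upper bar has pegs at y = -80, 0, 80 mm: a spanner and a wooden push stick hang on two (fixed, up to 17 mm out), one is free. A hung tool falls back against the lower bar.
- peg (a point): The free peg, at its root on the front of the rack's upper bar, 254 mm above the bench and 92 mm behind the rack's origin. z points along the peg to its tip: forward (rack's -x) and up, 40 deg from vertical; y as the rack's. Plain steel rod 9 mm in diameter, round end, 46 mm long, with a collar 22 mm wide and 3 mm thick at the root. Which of the three pegs is free varies.
- timber_frame: Low white timber frame, fixed, 45 mm high, 197 (x) x 152 (y) mm, rails 16 mm thick; reaches from -77 to 120 mm in x and -76 to 76 mm in y of its origin, which is on the bench. The guard lid lies flat on its long rails.
- lid_plate (a point): Guard lid, about 380 g: middle of the underside of its plate, x towards the tongue, z up. Plate 110 (x) x 140 (y) x 5 mm; a plug under it, 76 x 108 mm, 9 mm deep, goes inside the collar. Home: plate on the collar's rim, this point at the throat's, x as the shredder's x.
- lid_handle (a point): Middle of the lid's handle bar, the place to grip from above: 43 mm above the plate's underside, 4 mm to +x of lid_plate. The bar runs along the lid's y, 100 mm long, 14 mm wide and high, 31 mm free under its lower edge, on posts 86 mm apart.
- tongue_tip (a point): Middle of the lower end of the lid's flat steel tongue, 91.5 mm along +x from lid_plate and 37 mm below the plate's underside. The tongue is 3.5 mm thick (x) and 14 mm wide (y) and points straight down from a bracket on the plate. Home, its tip is 22 mm below the mouth of the slot.
- glue_gun: Bystander: hot glue gun lying on its side, about 160 x 130 x 42 mm; origin on the bench below its barrel.
- paint_can: Bystander: red can, 68 mm in diameter, 110 mm high; origin under its middle.
- tape_roll: Bystander: roll of tape lying flat, 96 mm in diameter, 25 mm high; origin under its middle.
- button_jar: Bystander: clear jar of buttons, 72 mm in diameter, 75 mm high; origin under its middle.
- screwdriver: Bystander: screwdriver, 180 mm long, lying on the bench.
- stick_box: Bystander: carton, 130 x 85 x 55 mm; origin under its middle.
- sort_tray: Bystander: white divided tray, 130 x 100 x 30 mm; origin under its middle.

How it is judged:
On the way, in this order (a step that is already met when the one before it is completed fails the run):
1. the scraper's eye is on the free peg and the fingers have let go of it (x of scraper_eye in the frame of peg between -0.009 and 0.009 m and y of scraper_eye in the frame of peg between -0.009 and 0.009 m and z of scraper_eye in the frame of peg between -0.004 and 0.036 m and contact force between the fingers and scraper below 0.1 N), for 0.2 s.
2. the tongue is guided into the switch's slot, the lid still in the fingers (contact force between the fingers and lid above 0.5 N and z of tongue_tip in the frame of switch_slot below -0.008 m and horizontal distance between tongue_tip and switch_slot below 0.006 m), for 0.05 s.
At the end, for the whole second after the job is handed in: The scraper hangs at rest with the free peg through its eye (eye centre within 9 mm of the peg's axis, between the root and 36 mm along it). The lid lies at rest on the collar, level within 3 deg, its underside at most 158 mm above the bench, with the tongue at least 19 mm down in the switch's slot (x of scraper_eye in the frame of peg between -0.009 and 0.009 m and y of scraper_eye in the frame of peg between -0.009 and 0.009 m and z of scraper_eye in the frame of peg between -0.004 and 0.036 m and linear speed of each of scraper, lid below 0.02 m/s and z of tongue_tip in the frame of switch_slot below -0.019 m and horizontal distance between tongue_tip and switch_slot below 0.006 m and angle between lid_plate's own z axis and vertical below 0.05 rad and angle between the x axis of lid_plate and the x axis of shredder, either way round below 0.12 rad and height (world z) of lid_plate below 0.158 m); the robot touches nothing.
It fails at once if a bystander was pushed more than 30 mm from its place (distance of any of glue_gun, paint_can, tape_roll, button_jar, screwdriver, stick_box, sort_tray from where it was at the start of the episode above 0.03 m).
It also fails if it takes over 59 s, if anything falls off the work surface, if the arm or the gripper's body presses on something with over 40 N, if the wrist force passes 120 N, or if a joint passes its speed limit or range.

## Working session

There is one attempt and no reset: what is moved stays moved. The work goes in short steps, each a Python script; the robot and the scene stay as the last script left them, time stands still between calls to the robot, and variables do not carry over. Pictures are saved under pics/ and viewed, about 8 in all and at most 12, crops included, and the job is handed in when it is done.

```bash
mkdir -p pics; ls; python3 - <<'E'
from cell import bot
import cv2,numpy as np
np.set_printoptions(precision=4,suppress=True)
ims=[]
for c in ["scene","top"]:
    im=bot.camera(c); cv2.imwrite(f"pics/{c}0.png",im[:,:,::-1])
    k=bot.calibration(c); print(c,k["mtx"].tolist()); print(k["extrinsics"])
    for t in ["shredder","scraper_mid","rack","timber_frame","lid_plate","glue_gun","paint_can","tape_roll","button_jar","screwdriver","stick_box","sort_tray"]:
        r=bot.search_frame(c,t); print(t,[(np.round(d["bbox"]).tolist(),round(d["confidence"],2)) for d in r[:2]])
k=bot.calibration("wrist");print(k)
print(bot.read_clock(),bot.read_tool_rot(),bot.read_position(),bot.grip_depth)
a=cv2.imread("pics/top0.png"); cv2.imwrite("pics/top0b.png",cv2.resize(a,(800,600),interpolation=cv2.INTER_CUBIC))
a=cv2.imread("pics/scene0.png"); cv2.imwrite("pics/scene0b.png",cv2.resize(a,(800,600),interpolation=cv2.INTER_CUBIC))
E
```

```text
pics
scene [[379.73863876769764, 0.0, 256.47193616143056], [0.0, 379.73863876769764, 201.99418035601565], [0.0, 0.0, 1.0]]
[[-0.5087  0.8609 -0.0088  0.1837]
 [ 0.6785  0.3947 -0.6196 -0.2935]
 [-0.5299 -0.3212 -0.7849  1.463 ]
 [ 0.      0.      0.      1.    ]]
shredder [([91.0, 131.0, 98.0, 78.0], 0.58), ([202.0, 261.0, 45.0, 64.0], 0.39)]
scraper_mid [([116.0, 136.0, 56.0, 35.0], 0.77)]
rack [([338.0, 189.0, 112.0, 151.0], 0.92)]
timber_frame [([226.0, 192.0, 74.0, 69.0], 0.91)]
lid_plate [([240.0, 195.0, 58.0, 45.0], 0.68)]
glue_gun [([326.0, 172.0, 41.0, 48.0], 0.75)]
paint_can [([166.0, 247.0, 35.0, 45.0], 0.88)]
tape_roll [([261.0, 295.0, 36.0, 40.0], 0.59)]
button_jar [([222.0, 152.0, 21.0, 30.0], 0.65), ([259.0, 295.0, 37.0, 40.0], 0.54)]
screwdriver [([104.0, 225.0, 46.0, 42.0], 0.8)]
stick_box [([183.0, 137.0, 41.0, 36.0], 0.75), ([201.0, 261.0, 43.0, 60.0], 0.72)]
sort_tray [([223.0, 151.0, 20.0, 33.0], 0.21)]
top [[431.93854062123336, 0.0, 248.58842540639498], [0.0, 431.93854062123336, 192.46128940878768], [0.0, 0.0, 1.0]]
[[ 0.0287 -0.9996 -0.0021  0.0656]
 [-0.985  -0
[... 458 characters left out ...]
]
tape_roll [([177.0, 126.0, 31.0, 34.0], 0.68)]
button_jar [([290.0, 251.0, 30.0, 19.0], 0.62)]
screwdriver [([338.0, 109.0, 11.0, 31.0], 0.8)]
stick_box [([220.0, 110.0, 35.0, 50.0], 0.96), ([217.0, 186.0, 49.0, 49.0], 0.32)]
sort_tray [([335.0, 243.0, 32.0, 50.0], 0.66), ([343.0, 164.0, 109.0, 77.0], 0.65)]
{'mtx': array([[321.5785,   0.    , 251.7514],
       [  0.    , 321.5785, 200.0953],
       [  0.    ,   0.    ,   1.    ]]), 'hand_eye': array([[ 1.    ,  0.0007,  0.0016, -0.0001],
       [-0.0013, -0.2782,  0.9605, -0.1425],
       [ 0.0011, -0.9605, -0.2782,  0.071 ],
       [ 0.    ,  0.    ,  0.    ,  1.    ]])}
1.3 [ 0.5974 -0.5974 -0.3783  0.3783] [0.2352 0.4972 0.2313] 0.0187
```

View pics/top0b.png

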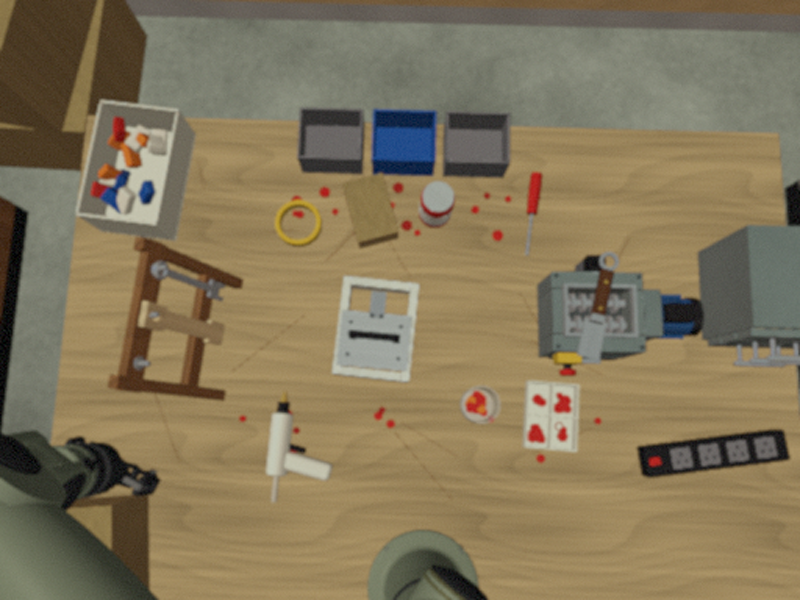

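View pics/scene0b.png

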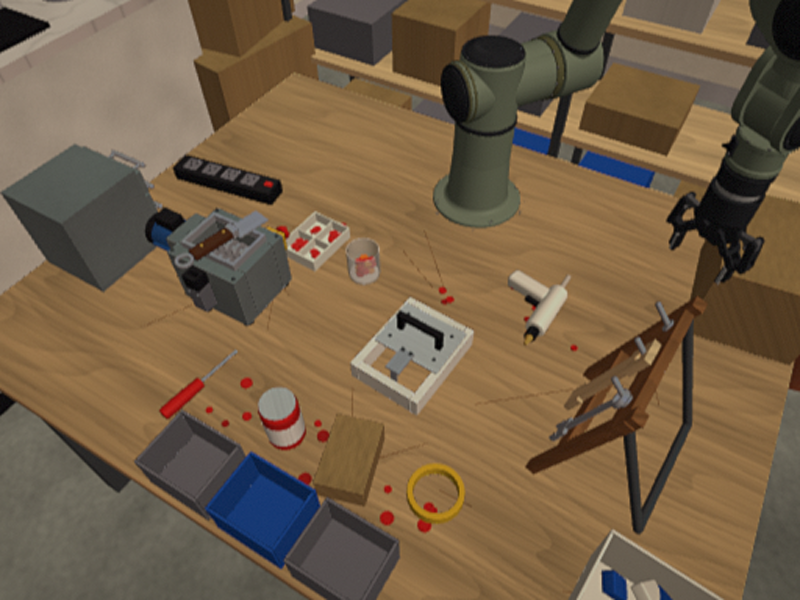

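```bash
cat > h.py <<'E'
from cell import bot
import cv2,numpy as np
from scipy.spatial.transform import Rotation as R
np.set_printoptions(precision=4,suppress=True)
def q(Rm): 
    x=R.from_matrix(Rm).as_quat(); return [x[3],x[0],x[1],x[2]]
def down(a):  # tool y down, jaws along heading a
    c,s=np.cos(a),np.sin(a); return np.array([[c,0,-s],[s,0,c],[0,-1,0]])
def toolT():
    T=np.eye(4); w=bot.read_tool_rot(); T[:3,:3]=R.from_quat([w[1],w[2],w[3],w[0]]).as_matrix(); T[:3,3]=bot.read_position(); return T
def cam(name,T=None):
    k=bot.calibration(name)
    return k["mtx"], (k["extrinsics"] if name!="wrist" else np.linalg.inv(T@k["hand_eye"]))
def px2w(K,E,uv,z):
    d=E[:3,:3].T@np.linalg.inv(K)@[uv[0],uv[1],1]; o=-E[:3,:3].T@E[:3,3]
    return o+d*(z-o[2])/d[2]
def w2px(K,E,p):
    c=np.atleast_2d(p)@E[:3,:3].T+E[:3,3]; u=c@K.T; return u[:,:2]/u[:,2:]
def shot(name,fn):
    T=toolT(); im=bot.camera(name)
    cv2.imwrite(f"pics/{fn}.png",cv2.resize(im[:,:,::-1],(800,600),interpolation=cv2.INTER_CUBIC))
    np.save(f"pics/{fn}.npy",T); return T
E
python3 - <<'E'
from h import *
K,E=cam("top"); f=.64
for n,u,z in [("scr eye",(608,262),.16),("blade end",(590,358),.16),("throat",(600,310),.155),("switch",(588,265),.14),
 ("peg",(140,362),.26),("bar lo",(115,383),.27),("bar hi",(147,245),.27),("foot lo",(224,396),.0),("foot hi",(241,283),.0),
 ("frame c1",(345,278),.045),("c2",(417,284),.045),("c3",(408,379),.045),("c4",(334,375),.045),("handle",(374,337),.085),("can",(436,205),.11),("jar",(480,404),.07),("tray",(552,415),.03),("gun",(290,450),.03),("button",(568,362),.1)]:
    print(n,px2w(K,E,(u[0]*f,u[1]*f),z))
p=bot.read_position(); 
w=bot.read_tool_rot()
for a in (0,.0,np.pi):
  for z in (.25,.3,.35,.4): print(a,z,bot.solve_ik(px2w(K,E,(600*f,310*f),.155)[:2].tolist()+[z],q(down(a+np.pi/2))))
E
```

```text
scr eye [ 0.6134 -0.3216  0.16  ]
blade end [ 0.4354 -0.2846  0.16  ]
throat [ 0.5242 -0.3063  0.155 ]
switch [ 0.6114 -0.2906  0.14  ]
peg [0.3982 0.4865 0.26  ]
bar lo [0.3623 0.5203 0.27  ]
bar hi [0.5943 0.4889 0.27  ]
foot lo [0.3528 0.4075 0.    ]
foot hi [ 0.5858  0.3885 -0.    ]
frame c1 [0.5933 0.1698 0.045 ]
c2 [0.5851 0.025  0.045 ]
c3 [0.395  0.0385 0.045 ]
c4 [0.3987 0.1837 0.045 ]
handle [0.4711 0.1067 0.085 ]
can [ 0.7299 -0.0063  0.11  ]
jar [ 0.3501 -0.0994  0.07  ]
tray [ 0.3337 -0.2459  0.03  ]
gun [0.2518 0.2644 0.03  ]
button [ 0.4324 -0.2607  0.1   ]
0 0.25 [-0.6503  0.4229 -0.0004  1.1475  0.     -0.6503]
0 0.3 [-0.6503  0.4039  0.0968  1.2637  0.     -0.6503]
0 0.35 [-0.6503  0.3963  0.2096  1.384   0.     -0.6503]
0 0.4 [-0.6503  0.4017  0.3415  1.5106  0.     -0.6503]
0.0 0.25 [-0.6503  0.4229 -0.0004  1.1475  0.     -0.6503]
0.0 0.3 [-0.6503  0.4039  0.0968  1.2637  0.     -0.6503]
0.0 0.35 [-0.6503  0.3963  0.2096  1.384   0.     -0.6503]
0.0 0.4 [-0.6503  0.4017  0.3415  1.5106  0.     -0.6503]
3.141592653589793 0.25 [-0.6503  0.4229 -0.0004  1.1475  0.      2.4913]
3.141592653589793 0.3 [-0.6503  0.4039  0.0968  1.2637  0.      2.4913]
3.141592653589793 0.35 [-0.6503  0.3963  0.2096  1.384   0.      2.4913]
3.141592653589793 0.4 [-0.6503  0.4017  0.3415  1.5106  0.      2.4913]
```

```bash
cat >> h.py <<'E'
def rackframe(th): # th heading of rack x
    c,s=np.cos(th),np.sin(th); return np.array([[c,-s,0],[s,c,0],[0,0,1]])
def hang_pose(peg,th,along,tilt,s,off=0.,d=.087):
    """TCP pose that puts the eye 'along' m up the peg (+off in rack z), scraper tilted tilt rad; d = grip-eye distance"""
    B=rackframe(th); t=np.deg2rad(40)
    eye=np.array(peg)+B@(np.array([-np.sin(t),0,np.cos(t)])*along)+[0,0,off]
    sx=B@[np.cos(tilt),0,np.sin(tilt)]; sz=B@[-np.sin(tilt),0,np.cos(tilt)]; sy=B[:,1]
    tx=s*sy; ty=-sz; M=np.stack([tx,ty,np.cross(tx,ty)],1)
    return eye-d*sx+ty*bot.grip_depth, M
E
python3 - <<'E'
from h import *
for s in (1,-1):
  for ti in (0,20,40,55,65):
    for al in (.01,.08):
      p,M=hang_pose([.399,.498,.254],1.464,al,np.deg2rad(ti),s); j=bot.solve_ik(p.tolist(),q(M)); print(s,ti,al,p,j)
bot.move_linear([.235,.497,.40])
bot.move_pose([.45,.1,.40],q(down(np.pi/2)))
bot.move_pose([.50,-.31,.32],q(down(np.pi/2)))
T=shot("wrist","w1"); print(T[:3,3],bot.read_clock())
E
```

```text
1 0 0.01 [0.389  0.4051 0.243 ] [ 0.6742  0.3405 -0.1414  1.0888  0.     -0.7898]
1 0 0.08 [0.3842 0.3604 0.2966] [ 0.6132  0.2476 -0.1325  1.1906  0.     -0.8508]
1 20 0.01 [0.3903 0.4167 0.2143] [ 0.5406  0.2055 -0.4604  0.6888  0.2763 -0.8933]
1 20 0.08 [0.3855 0.3719 0.268 ] [ 0.4621  0.1068 -0.4332  0.8372  0.2923 -0.9733]
1 40 0.01 [0.3925 0.4373 0.1914] [ 0.413   0.1883 -0.7329  0.2547  0.5918 -0.9291]
1 40 0.08 [0.3877 0.3926 0.245 ] [ 0.3186  0.0721 -0.6958  0.4695  0.6255 -1.0367]
1 55 0.01 [0.3946 0.4572 0.1797] [ 0.3437  0.2783 -0.9089 -0.1727  0.8292 -0.8702]
1 55 0.08 [0.3898 0.4125 0.2333] [ 0.2413  0.1332 -0.8721  0.1122  0.8789 -1.0067]
1 65 0.01 [0.3962 0.4719 0.1749] [ 0.3182  0.4074 -1.0132 -0.5738  0.9714 -0.7512]
1 65 0.08 [0.3914 0.4272 0.2285] [ 0.2129  0.228  -0.9869 -0.2372  1.036  -0.9063]
-1 0 0.01 [0.389  0.4051 0.243 ] [ 0.6742  0.3405 -0.1414  1.0888  0.      2.3518]
-1 0 0.08 [0.3842 0.3604 0.2966] [ 0.6132  0.2476 -0.1325  1.1906  0.      2.2908]
-1 20 0.01 [0.3903 0.4167 0.2143] [ 0.5406  0.2055 -0.4604  0.6888  0.2763  2.2483]
-1 20 0.08 [0.3855 0.3719 0.268 ] [ 0.4621  0.1068 -0.4332  0.8372  0.2923  2.1683]
-1 40 0.01 [0.3925 0.4373 0.1914] [ 0.413   0.1883 -0.7329  0.2547  0.5918  2.2125]
-1 40 0.08 [0.3877 0.3926 0.245 ] [ 0.3186  0.0721 -0.6958  0.4695  0.6255  2.1049]
-1 55 0.01 [0.3946 0.4572 0.1797] [ 0.3437  0.2783 -0.9089 -0.1727  0.8292  2.2714]
-1 55 0.08 [0.3898 0.4125 0.2333] [ 0.2413  0.1332 -0.8721  0.1122  0.8789  2.1349]
-1 65 0.01 [0.3962 0.4719 0.1749] [ 0.3182  0.4074 -1.0132 -0.5738  0.9714  2.3904]
-1 65 0.08 [0.3914 0.4272 0.2285] [ 0.2129  0.228  -0.9869 -0.2372  1.036   2.2353]
[ 0.5005 -0.3089  0.3205] 5.8333
```

View pics/w1.png

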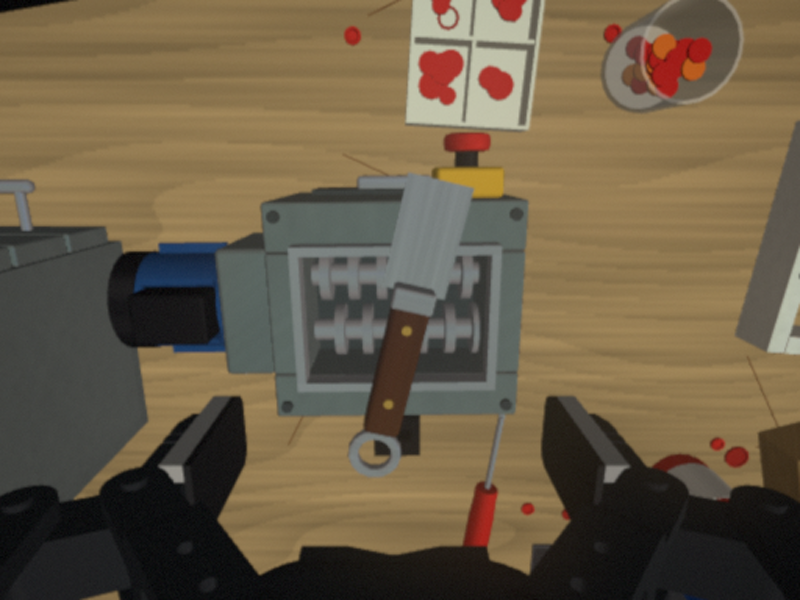

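```bash
python3 - <<'E'
from h import *
T=np.load("pics/w1.npy"); K,E=cam("wrist",T)
P=lambda u,z: px2w(K,E,(u[0]*.64,u[1]*.64),z)
C=[P(u,.155) for u in [(289,248),(499,245),(494,388),(300,391)]]
print(*C); c=np.mean(C,0); print("throat",c)
d=(C[1]-C[0]+C[2]-C[3]); print("yaw from y edges",np.degrees(np.arctan2(-d[0],d[1])), "w",np.linalg.norm(d)/2); d=(C[3]-C[0]+C[2]-C[1]); print("yaw x",np.degrees(np.arctan2(d[1],d[0])),np.linalg.norm(d)/2)
S=[P(u,.140) for u in [(272,216),(516,213),(505,404),(288,406)]]; print("screws",np.mean(S,0),*S)
e=P((375,453),.1675); b=P((441,181),.158); print("eye",e,"blade",b,np.linalg.norm(e-b)); d=e-b; print("heading",np.degrees(np.arctan2(d[1],d[0])))
sl=P((398,437),.14); print("switch",sl)
E
```

```text
[ 0.4777 -0.3726  0.155 ] [ 0.4755 -0.2436  0.155 ] [ 0.5712 -0.241   0.155 ] [ 0.5737 -0.3706  0.155 ]
throat [ 0.5245 -0.307   0.155 ]
yaw from y edges 1.019005375716101 w 0.129354731271691
yaw x 1.3713172992194733 0.0958400314694037
screws [ 0.525 -0.307  0.14 ] [ 0.4597 -0.3854  0.14  ] [ 0.4575 -0.2308  0.14  ] [ 0.5904 -0.2292  0.14  ] [ 0.5923 -0.3826  0.14  ]
eye [ 0.6128 -0.3204  0.1675] blade [ 0.4375 -0.2806  0.158 ] 0.17998535960971826
heading -12.779959819873348
switch [ 0.6168 -0.3047  0.14  ]
```

```bash
python3 - <<'E'
from h import *
h=np.deg2rad(-12.8); M=down(h-np.pi/2)
bot.move_pose([.528,-.301,.25],q(M))
bot.set_gripper(.6,60)
bot.move_linear([.528,-.301,.147],.12)
print(bot.read_ft_force())
bot.set_gripper(0,60); print(bot.read_gripper_width(),bot.read_ft_force())
bot.move_linear([.528,-.301,.36],.2); print(bot.read_gripper_width(),bot.read_ft_force(),bot.read_moment())
p,M=hang_pose([.399,.498,.254],1.464,.10,np.deg2rad(40),-1,.03)
bot.move_pose([.45,.15,.36],q(down(np.deg2rad(-50))))
bot.move_pose(p.tolist(),q(M)); print(bot.read_position(),p)
shot("wrist","w2"); print(bot.read_gripper_width(),bot.read_clock())
E
```

```text
[-1.0669  0.2047 -0.2684]
0.2664662722464178 [ 0.4403 -0.211   4.0607]
0.266957777231257 [-0.7982  0.7189 -0.9286] [ 0.0437  0.0272 -0.0144]
[0.3877 0.3793 0.2909] [0.3863 0.3798 0.2904]
0.27074693609757067 14.3833
```

View pics/w2.png

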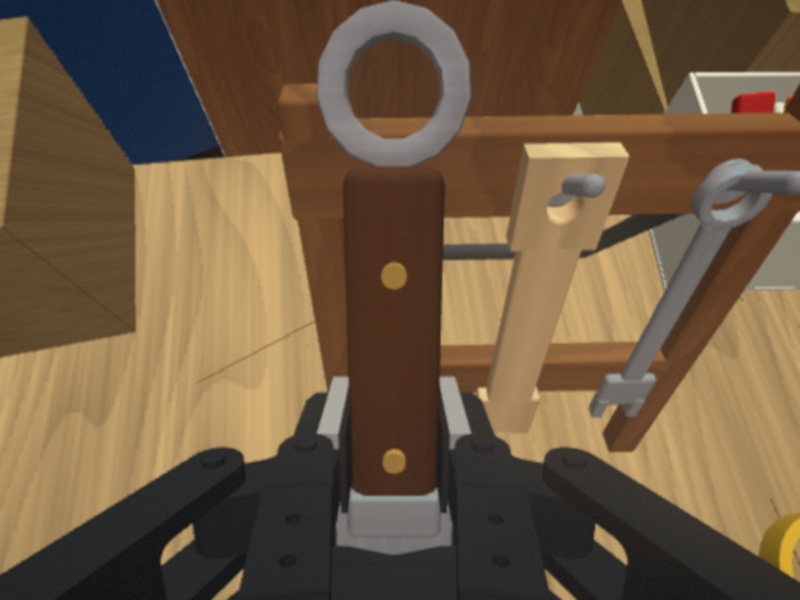

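```bash
python3 - <<'E'
from h import *
p=bot.read_position(); bot.move_linear([p[0]-.055,p[1]-.02,p[2]+.01],.15)
T=shot("wrist","w3"); print(T[:3,3],bot.read_clock())
k=bot.calibration("wrist"); He=k["hand_eye"]
# eye in tool coords, at tool y=-grip_depth
for uv in [(394,84)]:
    d=He[:3,:3]@np.linalg.inv(k["mtx"])@[uv[0]*.64,uv[1]*.64,1]; o=He[:3,3]
    print("eye tool",o+d*(-bot.grip_depth-.003-o[1])/d[1])
E
```

```text
[0.3342 0.3595 0.302 ] 14.975
eye tool [-0.0001 -0.0217  0.0885]
```

View pics/w3.png

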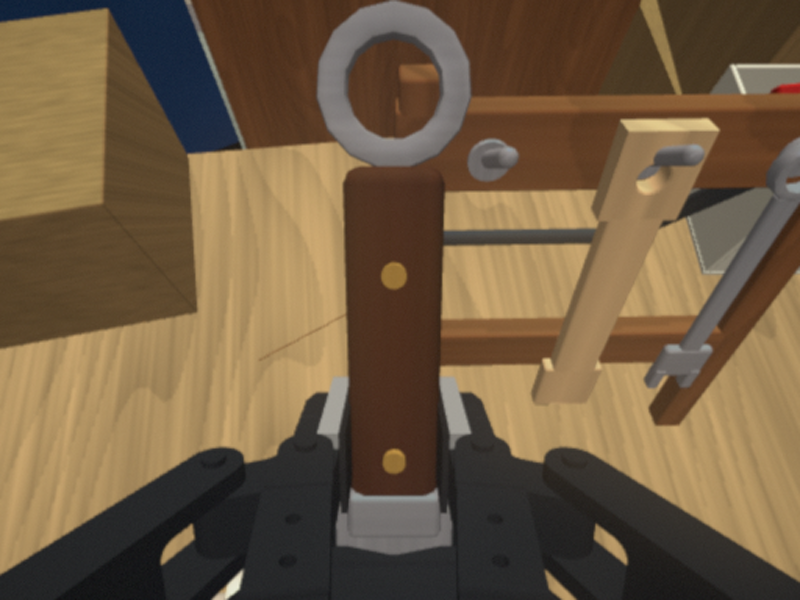

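```bash
python3 - <<'E'
from h import *
from scipy.optimize import least_squares
t=np.deg2rad(40); pz=np.array([-np.sin(t),0,np.cos(t)])
V={n:cam("wrist",np.load(f"pics/{n}.npy")) for n in("w2","w3")}; V["top"]=cam("top")
pt=lambda y,a: np.array([.092,y,.254])+a*pz
O=[("w3",pt(.08,.003),(489,160)),("w3",pt(.08,.042),(509,157)),("w3",pt(0,.042),(693,154)),("w2",pt(0,.042),(592,185))]
O2=O+[("top",np.array([0,.128,.0]),(224,396)),("top",np.array([0,-.128,0.]),(241,283))]
for o in (O,O2):
  def f(x,o=o):
    B=rackframe(x[2]); r=[]
    for n,p,u in o: r.append(w2px(*V[n],B@p+[x[0],x[1],0])[0]-np.array(u)*.64)
    return np.concatenate(r)
  s=least_squares(f,[.469,.398,1.464]); print(s.x,"res",f(s.x)); print("peg",rackframe(s.x[2])@pt(.08,0)+[s.x[0],s.x[1],0])
E
```

```text
[0.4694 0.3935 1.4915] res [ 0.3365 -0.4268 -0.7053  0.5495 -0.3822  0.0875  0.7255 -0.2343]
peg [0.3969 0.4915 0.254 ]
[0.4696 0.3937 1.494 ] res [ 0.3027 -0.4661 -0.6553  0.5016 -0.4191 -0.1867  0.7153 -0.5473  1.0289
  3.5226  1.6663 -3.4   ]
peg [0.3969 0.4916 0.254 ]
```

```bash
python3 - <<'E'
from h import *
peg=[.397,.4915,.254]; th=1.492
def go(al,ti,sp,**k):
    p,M=hang_pose(peg,th,al,np.deg2rad(ti),-1,0,.088); return bot.move_linear(p.tolist(),sp,rotation=q(M),**k)
go(.085,40,.15); print(bot.read_ft_force())
shot("wrist","w4")
print(go(.016,40,.06,until_force=10),bot.read_ft_force())
p,_=hang_pose(peg,th,.016,np.deg2rad(40),-1,0,.088); print(p-bot.read_position())
shot("wrist","w5"); print(bot.read_clock())
a=cv2.imread("pics/w4.png")[:300,200:600];b=cv2.imread("pics/w5.png")[:300,200:600]; cv2.imwrite("pics/w45.png",np.hstack([a,b]))
E
```

```text
[-0.355  -0.2182 -0.5417]
False [ 0.4033 -0.0589 -1.8274]
[-0.0002  0.     -0.0003]
17.0583
```

View pics/w45.png

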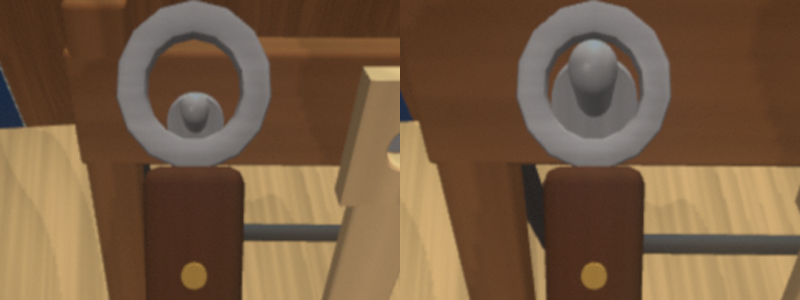

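```bash
python3 - <<'E'
from h import *
peg=[.397,.4915,.254]; th=1.492
def go(al,ti,sp,**k):
    p,M=hang_pose(peg,th,al,np.deg2rad(ti),-1,k.pop("off",0),.088); return bot.move_linear(p.tolist(),sp,rotation=q(M),**k)
for ti in (50,60): print(go(.014,ti,.08,until_force=15),bot.read_ft_force())
bot.set_gripper(.6); bot.wait(.3)
T=toolT(); p=T[:3,3]-T[:3,1]*.10; bot.move_linear(p.tolist(),.15)
shot("wrist","w6")
a=np.deg2rad(-4)
bot.move_linear([.40,.22,.33],.25)
bot.move_pose([.471,.107,.25],q(down(a)))
T=shot("wrist","w7"); print(T[:3,3],bot.read_clock(),bot.read_ft_force())
x=cv2.imread("pics/w6.png"); cv2.imwrite("pics/w67.png",np.vstack([cv2.resize(x,(400,300)),]))
E
```

```text
False [ 0.2477 -0.1016 -0.9707]
False [-0.2235 -1.0231 -0.211 ]
[0.4697 0.1077 0.2492] 21.4 [-0.2465  0.2227 -0.3169]
```

View pics/w67.png

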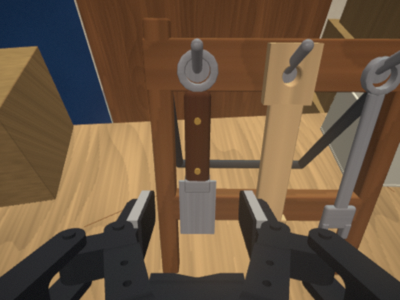

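View pics/w7.png

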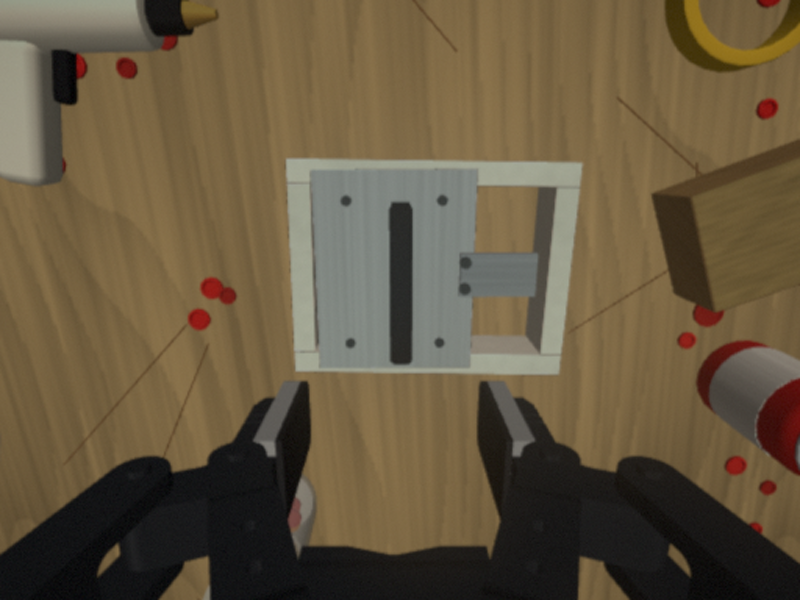

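```bash
python3 - <<'E'
from h import *
T=np.load("pics/w7.npy"); K,E=cam("wrist",T)
P=lambda u,z: px2w(K,E,(u[0]*.64,u[1]*.64),z)
C=[P(u,.050) for u in [(311,170),(478,168),(471,368),(319,368)]]; print(*C); c=np.mean(C,0)
d=C[1]-C[0]+C[2]-C[3]; print("plate c",c,"yaw",np.degrees(np.arctan2(d[1],d[0])),np.linalg.norm(d)/2); d=C[0]-C[3]+C[1]-C[2]; print("yaw",np.degrees(np.arctan2(-d[0],d[1])),np.linalg.norm(d)/2)
a,b=P((400.5,203),.095),P((401,364),.095); d=a-b; print("bar",(a+b)/2,np.linalg.norm(d),np.degrees(np.arctan2(-d[0],d[1])))
print("bracket end",P((538,275),.055))
E
```

```text
[0.42   0.1806 0.05  ] [0.529  0.1744 0.05  ] [0.521  0.0342 0.05  ] [0.4101 0.0416 0.05  ]
plate c [0.47   0.1077 0.05  ] yaw -3.504635450357487 0.110178764689082
yaw -3.6677826736651316 0.13988631002227334
bar [0.4738 0.1087 0.095 ] 0.0998388738291402 -3.4579242681682634
bracket end [0.5676 0.1015 0.055 ]
```

```bash
python3 - <<'E'
from h import *
M=down(np.deg2rad(-3.5))
bot.move_pose([.474,.1080,.16],q(M))
bot.move_linear([.474,.1080,.070],.12); print(bot.read_ft_force())
bot.set_gripper(0,110); print(bot.read_gripper_width(),bot.read_ft_force(),bot.read_position())
bot.move_linear([.474,.1080,.30],.2); print(bot.read_gripper_width(),bot.read_ft_force(),bot.read_moment())
y=np.deg2rad(1.2); H=np.array([.525+.004*np.cos(y),-.307+.004*np.sin(y)])
bot.move_pose([H[0],H[1],.29],q(down(y)))
bot.move_linear([H[0],H[1],.245],.12)
T=shot("wrist","w8"); print(T[:3,3],bot.read_clock())
x=cv2.imread("pics/w8.png"); cv2.imwrite("pics/w8c.png",cv2.resize(x[150:450,450:800],None,fx=2,fy=2,interpolation=cv2.INTER_CUBIC)[:600,:700])
E
```

```text
[-0.7256 -0.8263 -0.4493]
0.14039950298524223 [-2.5971 -0.5174  5.8223] [0.4743 0.1081 0.0709]
0.14195175037101687 [-0.1459  0.8122 -4.5819] [-0.0205  0.063   0.0104]
[ 0.5293 -0.3063  0.2454] 26.6083
```

View pics/w8.png

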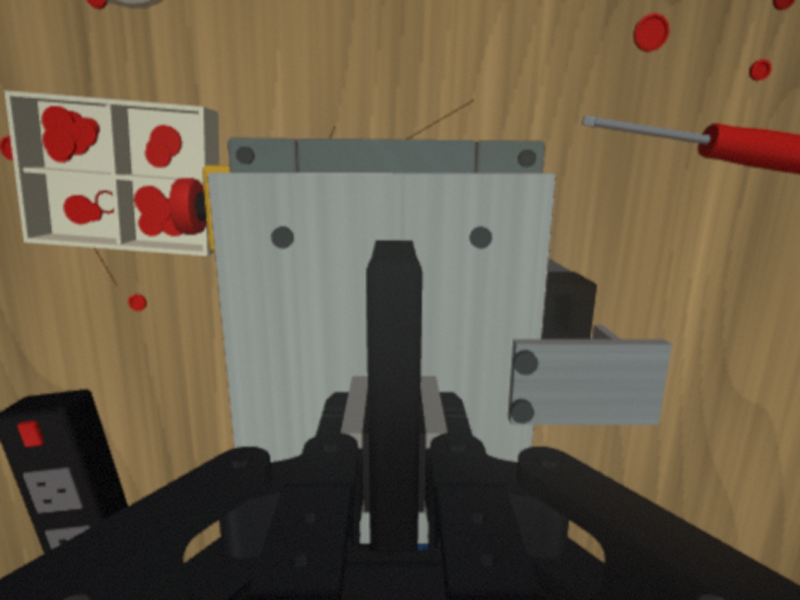

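View pics/w8c.png

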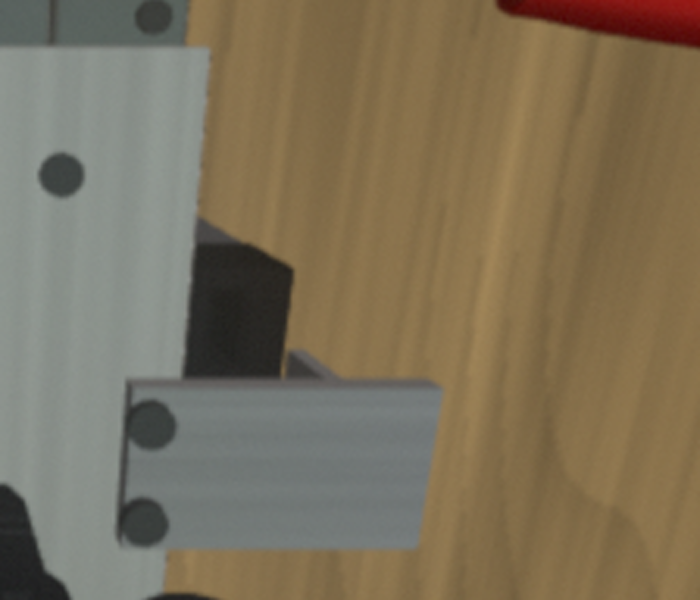

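```bash
python3 - <<'E'
from h import *
T=np.load("pics/w8.npy"); K,E=cam("wrist",T)
pr=lambda p: w2px(K,E,p)/.64
y=np.deg2rad(1.2); B=rackframe(y); th=np.array([.525,-.307,0])
for n,p in [("slot",(.0915,0,.14)),("sw +x+y",(.107,.0165,.14)),("sw -x+y",(.076,.0165,.14)),("sw+x-y",(.107,-.0165,.14)),("slot +x+y",(.0952,.0095,.14)),("slot -x+y",(.0878,.0095,.14)),("screw -",(-.0665,.077,.14)),("screw +",(.0665,.077,.14))]:
    print(n,pr(th+B@p))
L=T[:3,3]; t=T[:3,:3]
# lid frame: x=tool x, y=tool z, z=-tool y ; TCP = lid + (.004,0,.0243)
lid=lambda p: L+t[:,0]*(p[0]-.004)+t[:,2]*p[1]-t[:,1]*(p[2]-.0243)
for n,p in [("tip +x+y",(.0933,.007,-.037)),("tip -x+y",(.0897,.007,-.037)),("tip",(.0915,0,-.037)),("plate +y+x",(.055,.07,.005)),("plate +y-x",(-.055,.07,.005)),("handle +y end",(.004,.05,.05))]: print(n,pr(lid(p)))
E
```

```text
slot [[563.4003 312.6944]]
sw +x+y [[597.2733 281.3352]]
sw -x+y [[535.8175 281.1981]]
sw+x-y [[590.0198 343.0907]]
slot +x+y [[572.4769 294.7535]]
slot -x+y [[557.9185 294.7212]]
screw - [[243.5906 154.8448]]
screw + [[526.0423 155.4996]]
tip +x+y [[603.816  324.0605]]
tip -x+y [[595.3439 324.0504]]
tip [[597.7012 339.6358]]
plate +y+x [[558.5762 170.4337]]
plate +y-x [[203.5245 170.0095]]
handle +y end [[393.9929 259.7816]]
```

```bash
python3 - <<'E'
from h import *
from scipy.optimize import least_squares
T=np.load("pics/w8.npy"); K,E=cam("wrist",T); pr=lambda p: w2px(K,E,p)/.64
L=T[:3,3]; t=np.stack([T[:3,0],T[:3,2],-T[:3,1]],1)
P=np.array([(.055,.07,.005),(-.055,.07,.005),(.0897,.007,-.037),(.0933,.007,-.037),(.004,.05,.050)])
U=np.array([(555,173),(208,174),(594,325),(601,325.5),(394,268)])
for nr in (0,3):
  def f(x):
    r=R.from_rotvec(np.r_[x[3:],np.zeros(6)][:3]).as_matrix()
    return np.r_[(pr(L+((P-[.004,0,.043])@r.T+[0,0,.0187]+x[:3])@t.T)-U).ravel(), np.array(x[3:])*30]
  s=least_squares(f,np.zeros(3+nr)); x=s.x; print(x, s.fun[:10])
  r=R.from_rotvec(np.r_[x[3:],np.zeros(6)][:3]).as_matrix()
  tip=L+t@(r@(np.array([.0915,0,-.037])-[.004,0,.043])+[0,0,.0187]+x[:3]); print("tip",tip)
y=1.2; B=rackframe(np.deg2rad(y))
S=np.array([(-.0665,.077,.14),(.0665,.077,.14),(.107,.0165,.14)]); V=np.array([(245,155),(527,157),(596,284)])
g=lambda x:(pr(rackframe(x[2])@0+S@rackframe(x[2]).T+[x[0],x[1],0])-V).ravel()
s=least_squares(g,[.525,-.307,.02]); print(s.x,s.fun); print("slot",rackframe(s.x[2])@[.0915,0,.14]+[s.x[0],s.x[1],0])
E
```

```text
[ 0.0001 -0.0016 -0.0023] [ 1.0266  2.5415 -1.0004  1.1245 -0.9806  0.8824  0.3861  0.3924  0.3119
 -3.5053]
tip [ 0.6169 -0.3059  0.1817]
[-0.0001 -0.002  -0.0032  0.0133 -0.0045 -0.0008] [ 1.4531  2.4646 -0.7429  0.7182 -0.7458 -0.6069  0.6282 -1.0788 -0.4796
 -1.4925]
tip [ 0.6171 -0.3054  0.1813]Traceback (most recent call last):
  File "<stdin>", line 17, in <module>
    return func(*args, **kwargs)
    vector_fun = VectorFunction(
        fun_wrapped,
    ...<6 lines>...
        workers=workers
    )
    self._update_fun()
    ~~~~~~~~~~~~~~~~^^
    self.f = self.fun_wrapped(xp_copy(self.x))
             ~~~~~~~~~~~~~~~~^^^^^^^^^^^^^^^^^
    return np.atleast_1d(self.fun(x))
                         ~~~~~~~~^^^
    return self.f(x, *self.args, **self.kwargs)
           ~~~~~~^^^^^^^^^^^^^^^^^^^^^^^^^^^^^^
  File "<stdin>", line 16, in <lambda>
ValueError: matmul: Input operand 1 does not have enough dimensions (has 0, gufunc core with signature (n?,k),(k,m?)->(n?,m?) requires 1)
```

```bash
python3 - <<'E'
from h import *
p=bot.read_position()
print(bot.read_ft_force())
print(bot.move_linear([p[0],p[1],.192],.05,until_force=10),bot.read_position(),bot.read_ft_force(),bot.read_moment(),bot.read_clock())
E
```

```text
[ 0.2991 -0.1562 -4.2281]
False [ 0.5299 -0.3069  0.1925] [-0.3199  0.1491 -4.4714] [0.014  0.0067 0.0528] 27.8167
```

```bash
python3 - <<'E'
from h import *
p=bot.read_position(); bot.wait(.1)
print(bot.move_linear([p[0],p[1],.176],.03,until_force=10),bot.read_position(),bot.read_ft_force(),bot.read_moment())
shot("wrist","w9"); print(bot.read_clock())
E
```

```text
True [ 0.5299 -0.307   0.1809] [-0.2736  0.0321  4.4593] [0.0486 0.0428 0.0156]
28.3917
```

View pics/w9.png

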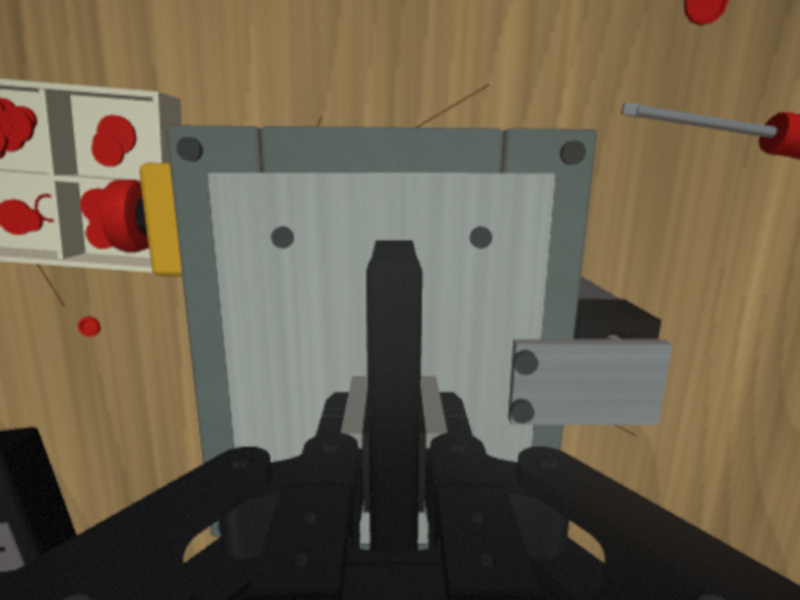

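```bash
python3 - <<'E'
from h import *
p=bot.read_position()
print(bot.move_linear([p[0],p[1],p[2]-.004],.02,until_force=12),bot.read_position(),bot.read_ft_force())
bot.set_gripper(.5); bot.wait(.2); print(bot.read_ft_force())
bot.move_linear([p[0],p[1],.30],.12); T=shot("wrist","w10"); bot.camera("top"); print(bot.read_clock(),bot.read_ft_force(),T[:3,3])
shot("scene","s10"); 
a=cv2.imread("pics/w10.png"); b=cv2.imread("pics/s10.png")[230:560,120:720]
cv2.imwrite("pics/fin.png",np.vstack([cv2.resize(a,(400,300)),cv2.resize(b[:,:],(400,220))])) 
E
```

```text
True [ 0.5299 -0.307   0.1809] [0.2685 1.216  4.4416]
[ 0.5524 -0.4994 -0.5481]
30.45 [-0.0332 -0.124   0.2608] [ 0.5296 -0.3067  0.2991]
```

View pics/w10.png

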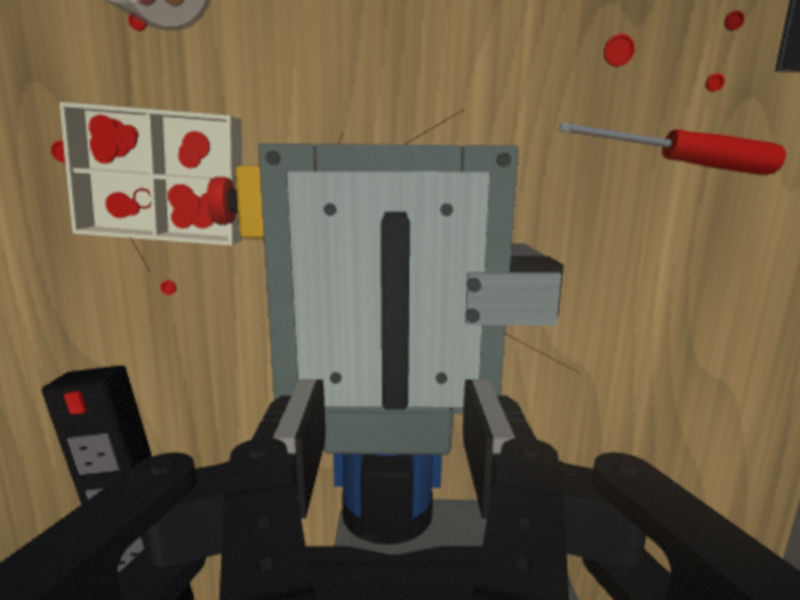

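```bash
python3 - <<'E'
from h import *
K,E=cam("wrist",np.load("pics/w10.npy"))
for z in (.157,.160,.163):
    C=[px2w(K,E,(u*.64,v*.64),z) for u,v in [(288,172),(490,173),(481,408),(299,408)]]
    n=np.linalg.norm; print(z,np.mean(C,0),n(C[1]-C[0]),n(C[2]-C[3]),n(C[0]-C[3]),n(C[1]-C[2]))
bot.close_job()
E
```

```text
0.157 [ 0.5266 -0.3089  0.157 ] 0.11030425783912458 0.11345976452792779 0.14180474650213729 0.14103505387346887
0.16 [ 0.5266 -0.3082  0.16  ] 0.10914241674235664 0.11226468629758038 0.1403111089451607 0.1395495235332523
0.163 [ 0.5266 -0.3074  0.163 ] 0.10798057564558865 0.11106960806723296 0.13881747138818407 0.13806399319303583
the job is handed in; nothing more can be done
```

Both jobs are done and the job is handed in at about 30.5 s of the 59 s allowed. The robot gave no verdict, so what follows is from my own checks.

- **Scraper:** I slid its eye down the free peg (the one nearest the robot), tilted it to 60° and let go. A picture right after release shows it hanging with the peg through the eye, lying back against the lower bar. I did not look at it again later.
- **Lid:** I guided the tongue into the slot while holding the lid, and felt no extra force about 11 mm in. The lid came down firmly within about 1 mm of the expected home height. I pressed once more (12 N) and it did not move, then released it and withdrew.
- **Last check of the lid:** Its measured size fits a plate top 160 mm above the bench, which is fully home. Its centre is about 2 mm from my earlier estimate of the throat's middle. One of the four measured edges came out about 2 mm long (112 mm against 110), which I put down to reading the corner pixels. How deep the tongue sits follows from the lid being home; I did not see it directly.
- **Bystanders:** The tray and the screwdriver look undisturbed in the last view. I did not measure the positions of the others again, but there was no sign of contact.

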